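# Slide the tray of nuts under the bench riser

### The job

Slide the blue parts tray under the low plywood riser, back end first, until its front wall is flush with the riser's front edge and only the black grip tab sticks out; leave it straight and in the middle of the opening. Do not bump the tray against the riser, and leave the yellow tray where it is.

Things in the scene. Friction and masses are not known exactly. Their poses are not given: they have to be found in the camera images.
- blue_tray: Blue parts tray, loose, open, 120 (x) x 110 (y) x 32 mm high, walls 3, 0.2-0.45 kg. Black grip tab on the middle of its front wall: 14 thick (y), x = -60 to -101, 8 to 38 above the tray's underside; pinch from above across y. Origin: centre of the box's underside; front wall at x = -60, back at +60, z up. Two hexagon nuts lie in it.
- blue_grip (a point): Centre of the blue tray's grip tab: in the tray's frame at x = -83, y = 0, z = 23 mm; axes as the tray's. At the end it lies outside, in front of the riser.
- yellow_tray: Yellow parts tray of the same shape, size and origin as the blue one, loose, with a roll of black tape in it. Either tray may be the left one.
- riser: Low plywood riser, fixed: board 180 mm deep (x) x 194 wide (y), underside 50 and top 62 above the bench, on two side panels; clear opening between them 170 wide, full depth. Low things lie on its back half, up to 79. Origin: bench height, under the board's centre; x points inward, front edge at x = -90, z up. Tray flush and centred: tray origin at x = -30, y = 0 here, x axes alike.

How it is judged:
At the end, for the whole second after the job is handed in: The blue tray stands flat and still on the bench under the riser, its front wall within 15 mm of flush with the riser's front edge and its grip tab outside in front, within 20 mm of the middle of the opening and within 10 degrees of straight (x of blue_tray in the frame of riser between -0.045 and -0.015 m and y of blue_tray in the frame of riser between -0.02 and 0.02 m and angle between the x axis of blue_tray and the x axis of riser, either way round below 0.175 rad and z of blue_tray in the frame of riser below 0.005 m and angle between blue_tray's own z axis and vertical below 0.05 rad and x of blue_grip in the frame of riser below -0.09 m and linear speed of blue_tray below 0.01 m/s); the robot touches nothing.
It fails at once if the blue tray is bumped against the riser (more than 4 N) (contact force between blue_tray and riser above 4 N).
It fails at once if the yellow tray is moved more than 20 mm (distance of yellow_tray from where it was at the start of the episode above 0.02 m).
It also fails if it takes over 45 s, if anything falls off the work surface, if the arm or the gripper's body presses on something with over 40 N, if the wrist force passes 120 N, or if a joint passes its speed limit or range.

### The arm

A 7-joint arm with a two-finger parallel gripper is mounted at the origin on a cart in front of the work surface, level with it; the furniture and walls round the work are solid. World frame = base frame: x ahead of the robot, y to its left, z up, the work surface at z = 0. Lengths are in m, angles in rad, forces in N, time in s.
With the tool pointing down it reaches from about 0.4 to 0.9 m from the base axis. Payload 5.5 kg.
Tool frame: the origin (TCP) lies between the finger pads; the fingertips stand 8 mm ahead of it and the grasp point (between the pads) lies 11 mm behind it (manip.tip_reach is the distance from the TCP to the fingertips, in m); z points along the fingers, y is the line along which they close (so a half turn about z gives the same grasp; the last joint's range is limited). The gripper opens to 85 mm and grips with 20 to 120 N. Pads are 22 mm wide; open, the fingers measure 114 mm over their backs; the gripper's body (76 mm by 85 mm) begins 54 mm behind the grasp point. The pads swing forward as they close: fully open they stand 13 mm farther back than shut.
Start: joints at [1.555, 0.501, -0.427, 1.55, 0.221, 1.138, -0.21], TCP at [0.179, -0.625, 0.239] pointing down, gripper open.
Joint ranges: [-2.88, 2.88], [-0.31, 2.03], [-1.54, 1.56], [0.2, 2.42], [-1.41, 4.55], [0.19, 2.02], [-2.57, 2.57]. Speed limits (rad/s): [2.57, 2.57, 3.14, 3.14, 3.14, 3.14, 3.14].

### API

Orientations are given as a unit quaternion [x, y, z, w].
In Python, from plant import get_state, cams, order, models, manip gives the robot as it stands.
- The arm moves only by the tool send_rows, never from a script. Its argument "plan" is a list of rows, each a list of 3 entries, a list of its own where there are three numbers: the shift along the tool's x, y, z in mm, then the turn, a rotation vector about the tool's x, y, z in rad, then the opening, from 0 (shut) to 1 (fully open). In form: [[[x, y, z], [wx, wy, wz], grip], ...]. A call has 1 to 12 rows; each row shifts and turns the commanded pose from where the row before left it, along the tool's axes as they then stand; what a row does not reach is not made up. A row lasts 1/8 s, in which the tool goes at most 62.5 mm and 10.7 degrees, less where a joint would pass 70% of its speed; a pose out of reach is approached as far as the arm can. A call with a gripper value outside its range is refused whole. The fingers move at their own pace and stop on an object; "squeeze" is the grip in N (left out, the last holds). Time passes only in rows, so rows that do not move let the fingers close. It gives the time, the measured TCP pose, the force, the opening and the grip force at its end, in the units of the state.
- get_state(): the state, without advancing time (a new reading comes with each control period).
- cams.snapshot(name): name is "scene" or "top" or "wrist"; returns (picture, depth): 480x640x3 uint8, blue, green, red; 480x640 float32, m along the optical axis (not along the pixel's ray), 0 where there is no reading.
- cams.camera_params(name): a dict with "fx", "fy", "cx", "cy" (pixels), "eye" and "orientation" of the camera in the world; the wrist camera has in their place "mount" (4x4, takes a point from camera to tool coordinates, whose origin is the TCP and whose axes are the flange's). Camera axes: x right, y down, z forward; pixel columns grow to the right and rows downward; lengths in m; the calibration is good to about 2 mm. A picture is of the moment at which its call begins: read the wrist's pose just before it. camera_params takes no time and is no camera call.
- order.hand_in(): hands the job in; it is judged then, once.
Trained networks look in the newest picture that a camera, given by its name, has taken for a name from the list of things; names that differ only in an ending like _2 or _b are one class to them, and where a whole thing is asked for, a point or a joint stands for the part that bears it (a point fixed in the world has none). Each returns a list of dicts, best first, with "confidence" (0 to 1); they miss things now and then, are a little off and sometimes report something else, mostly with a low value. They report only what shows in the picture. A call takes as long as a camera call.
- models.look_for(camera, thing): "position" ([x, y, z] in m, in world coordinates, good to about 4 mm: the middle of the surface that is visible of it).
- models.silhouettes(camera, thing): "mask" (480x640 bool, what is visible of it).
- models.spot_point(camera, thing): "position" ([x, y, z] in m, in world coordinates, good to about 4 mm: a listed point, or the origin of a listed thing).
The state is a dict: "clock": time; "joints": joint angles; "qvel": joint speeds; "joint_efforts": joint torques, N m; "tcp_pos": TCP position; "ee_rot": TCP orientation; "force": force on the tool from outside, world axes, zero at the start; "wrist_torque": the same for the moment, N m; "opening": finger opening in m; "finger_force": force on a finger pad.
Only numpy, scipy, OpenCV 4.12 (cv2) and the standard library are available. Lean on these libraries where they do the work, as an engineer would, in place of code of your own. Each camera call takes 0.05 s, during which the arm holds its last target. There are 200 camera calls.

## Working session

There is one attempt and no reset: what is moved stays moved. The work goes in short steps, Python scripts to look and compute and a tool call to move; the robot and the scene stay as the last step left them, time stands still between calls to the robot, and variables do not carry over. Pictures are saved under pics/ and viewed, at most 10 in all, crops included, and the job is handed in when it is done.

Besides the shell and the picture viewer there is one more tool, called after "Call:" as name(argument=value, ...), one argument or row to a line, values as JSON. send_rows: Moves the arm, as the interface text tells. Its arguments: {"type":"object","properties":{"plan":{"type":"array","items":{"type":"array"}},"squeeze":{"type":"number"}},"required":["plan"]}

```bash
mkdir -p pics; cat > h.py <<'E'
import numpy as np, cv2
from scipy.spatial.transform import Rotation as R
from plant import get_state, cams, order, models, manip
def cloud(name,depth):
    p=cams.camera_params(name); v,u=np.mgrid[0:480,0:640]
    P=np.stack([(u-p['cx'])/p['fx']*depth,(v-p['cy'])/p['fy']*depth,depth],-1)
    return P@rot(p['orientation']).T+np.array(p['eye'])
def rot(o):
    o=np.array(o); return o if o.shape==(3,3) else R.from_quat(o).as_matrix()
E
python3 - <<'E'
from h import *
print(get_state()); print(cams.camera_params('top'))
for c in ['top','scene']:
    im,d=cams.snapshot(c); cv2.imwrite(f'pics/{c}.png',im); np.save(c+'.npy',d)
    for t in ['blue_tray','blue_grip','yellow_tray','riser']:
        for f in (models.look_for,models.spot_point):
            print(c,t,f.__name__,[(np.round(r['position'],3),round(r['confidence'],2)) for r in f(c,t)])
        m=models.silhouettes(c,t)
        if m: np.save(f'{c}_{t}.npy',m[0]['mask'])
E
```

```text
{'clock': 0.0, 'joints': array([ 1.55519218,  0.50184834, -0.42681464,  1.55144677,  0.22080589,
        1.13827589, -0.21027713]), 'qvel': array([-0.00053173, -0.00027808,  0.00049863,  0.0003199 ,  0.00045882,
       -0.00104346, -0.00142436]), 'joint_efforts': array([-9.16126846e-04, -5.69514120e+01, -5.81630319e+00, -2.80942994e+01,
        1.07125210e-02,  1.19933160e-02,  8.96281236e-07]), 'tcp_pos': array([ 0.17867097, -0.6242665 ,  0.23826243]), 'ee_rot': array([ 9.90291844e-01,  1.39000520e-01, -9.49225085e-05, -9.54498752e-04]), 'force': array([ 0.13414818, -0.08102409, -0.05759723]), 'wrist_torque': array([-0.09872539,  0.01220953, -0.05692446]), 'finger_force': 0.0, 'opening': 0.08560202368616772}
{'fx': 589.7552606045339, 'fy': 589.7552606045339, 'cx': 326.2080702694126, 'cy': 228.35758698620106, 'eye': array([ 0.50679759, -0.05953839,  1.19230519]), 'orientation': array([-0.70381963,  0.70817045, -0.04760484,  0.02943345])}
top blue_tray call [(array([0.553, 0.155, 0.003]), 0.6)]
top blue_tray call [(array([ 0.554,  0.152, -0.   ]), 0.55)]
top blue_grip call [(array([ 0.553,  0.157, -0.001]), 0.82)]
top blue_grip call [(array([0.474, 0.136, 0.02 ]), 0.71)]
top yellow_tray call [(array([ 0.555, -0.306,  0.006]), 0.75)]
top yellow_tray call [(array([ 0.556, -0.3  ,  0.004]), 0.67)]
top riser call [(array([ 0.743, -0.113,  0.059]), 0.97)]
top riser call [(array([ 0.748, -0.114, -0.002]), 0.56)]
scene blue_tray call [(array([0.554, 0.152, 0.017]), 0.92)]
scene blue_tray call []
scene blue_grip call [(array([0.561, 0.149, 0.012]), 0.67)]
scene blue_grip call [(array([0.478, 0.138, 0.019]), 0.88)]
scene yellow_tray call [(array([ 0.549, -0.31 ,  0.021]), 0.59)]
scene yellow_tray call [(array([ 0.56 , -0.303,  0.002]), 0.56), (array([0.48 , 0.137, 0.022]), 0.24)]
scene riser call [(array([ 0.728, -0.064,  0.063]), 0.55)]
scene riser call [(array([ 0.748, -0.115, -0.002]), 0.89)]
```

View pics/top.png

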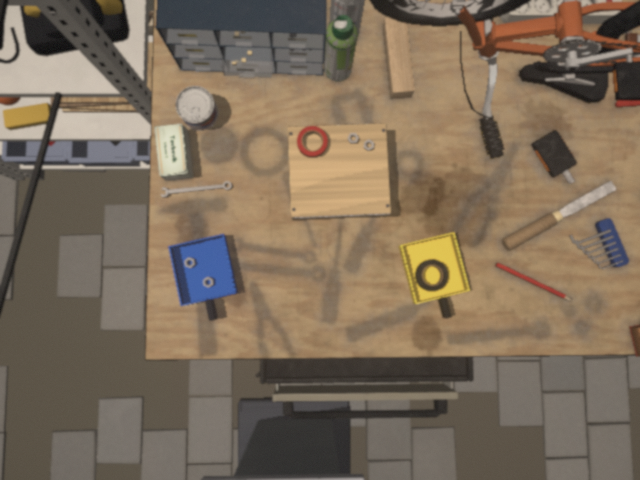

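View pics/scene.png

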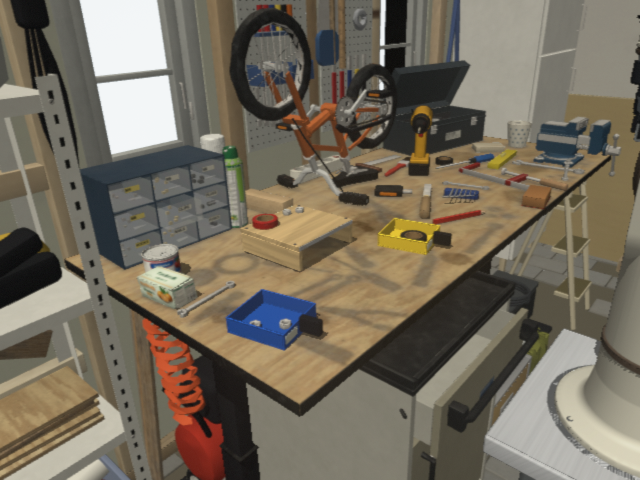

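The top view shows the blue tray at about (203,270) with its tab at (211,310), the riser board at (340,170) and the yellow tray at (436,268). The networks agree with this. Next I fit accurate poses.

```bash
python3 - <<'E'
from h import *
d=np.load('top.npy'); P=cloud('top',d); im=cv2.imread('pics/top.png')
def rect(Q):
    r=cv2.minAreaRect((Q[:,:2]*1000).astype(np.float32)); return np.round(r[0],1),np.round(r[1],1),round(r[2],2)
m=np.load('top_riser.npy')&(d>0); Q=P[m]; print('riser z',np.percentile(Q[:,2],[5,50,95]))
s=m&(P[...,2]>.055)&(P[...,2]<.069); print(rect(P[s]))
# front edge fit
q=P[s]
hsv=cv2.cvtColor(im,cv2.COLOR_BGR2HSV)
b=(hsv[...,0]>105)&(hsv[...,0]<125)&(hsv[...,1]>150)&(P[...,0]>.4)&(P[...,0]<.7)&(P[...,1]>.05)&(P[...,1]<.25)
for lo,hi in((.022,.045),(-.01,.045)):
    k=b&(P[...,2]>lo)&(P[...,2]<hi); print('blue',k.sum(),rect(P[k]))
t=(hsv[...,2]<70)&(P[...,0]>.43)&(P[...,0]<.52)&(P[...,1]>.1)&(P[...,1]<.17)&(P[...,2]>.025)
print('tab',t.sum(),rect(P[t]),np.median(P[t],0))
ms=np.load('scene_riser.npy'); print(ms.sum())
E
```

```text
riser z [0.05827514 0.06212414 0.07505552]
(array([ 745.7, -114.9]), array([182.4, 194.2]), 2.08)
blue 0 (array([0., 0.]), array([0., 0.]), 0.0)
blue 72 (array([550. , 151.1]), array([98.4, 66.8]), 24.49)
tab 347 (array([489.2, 141.4]), array([65.5, 20.4]), 29.46) [0.50220581 0.15254375 0.7737751 ]
4313
```

```bash
python3 - <<'E'
from h import *
d=np.load('top.npy'); P=cloud('top',d); im=cv2.imread('pics/top.png').astype(int)
roi=(P[...,0]>.4)&(P[...,0]<.66)&(P[...,1]>.05)&(P[...,1]<.26)&(P[...,2]<.06)
blue=roi&(im[...,0]-im[...,2]>50)
print(blue.sum(),np.percentile(P[blue][:,2],[1,10,50,90,99]))
def rect(Q):
    r=cv2.minAreaRect((Q[:,:2]*1000).astype(np.float32)); return r
k=blue&(P[...,2]>.024)
for Q in (P[blue],P[k]): print(len(Q),rect(Q))
t=roi&(im.max(2)<75)&(P[...,2]>.025); print('tab',t.sum(),rect(P[t]),np.median(P[t],0))
E
python3 - <<'E'
import cv2
im=cv2.imread('pics/top.png'); cv2.imwrite('pics/crop.png',cv2.resize(im[190:340,140:410],None,fx=2.9,fy=2.9,interpolation=cv2.INTER_NEAREST))
E
```

```text
2551 [-2.22809838e-03  6.20034260e-05  3.13901161e-03  7.55546804e-03
  3.42259144e-02]
2551 ((554.17626953125, 152.81228637695312), (118.06941986083984, 109.56168365478516), 12.708112716674805)
206 ((554.17626953125, 152.81228637695312), (118.06941986083984, 109.56168365478516), 12.708112716674805)
tab 145 ((476.7409973144531, 134.9852294921875), (37.29691696166992, 13.139627456665039), 12.556855201721191) [0.47729858 0.13401577 0.03702562]
```

Call:
send_rows(
  plan=[
    [[0,0,0],[0,0,0.057],1],
    [[36.5,-25,0],[0,0,0],1],
    [[36.5,-25,0],[0,0,0],1],
    [[36.5,-25,0],[0,0,0],1],
    [[36.5,-25,0],[0,0,0],1],
    [[36.5,-25,0],[0,0,0],1],
    [[36.5,-25,0],[0,0,0],1],
    [[36.5,-25,0],[0,0,0],1],
    [[36.5,-25,0],[0,0,0],1],
    [[36.5,-25,0],[0,0,0],1],
    [[36.5,-25,0],[0,0,0],1],
  ],
  squeeze=60,
)

```text
clock: 2.68
tcp_pos: [0.4809, -0.2998, 0.2396]
ee_rot: [0.994, 0.111, 0.0, 0.0]
force: [0.4, -0.5, -0.1]
opening: 0.0856
finger_force: 0.0
```

Call:
send_rows(
  plan=[
    [[8.7,-42.5,0],[0,0,0],1],
    [[8.7,-42.5,0],[0,0,0],1],
    [[8.7,-42.5,0],[0,0,0],1],
    [[8.7,-42.5,0],[0,0,0],1],
    [[8.7,-42.5,0],[0,0,0],1],
    [[8.7,-42.5,0],[0,0,0],1],
    [[8.7,-42.5,0],[0,0,0],1],
    [[8.7,-42.5,0],[0,0,0],1],
    [[8.7,-42.5,0],[0,0,0],1],
    [[8.7,-42.5,0],[0,0,0],1],
    [[0,0,40],[0,0,0],1],
    [[0,0,40],[0,0,0],1],
  ],
)

```text
clock: 4.18
tcp_pos: [0.472, 0.1339, 0.1591]
ee_rot: [0.994, 0.111, 0.001, 0.0]
force: [0.9, -0.1, -0.9]
opening: 0.0856
finger_force: 0.0
```

```bash
python3 - <<'E'
from h import *
s=get_state(); print(s['joints'],s['tcp_pos'],s['ee_rot'],s['clock'])
im,d=cams.snapshot('wrist'); cv2.imwrite('pics/w1.png',im)
p=cams.camera_params('wrist'); M=np.array(p['mount'])
v,u=np.mgrid[0:480,0:640]
Q=np.stack([(u-p['cx'])/p['fx']*d,(v-p['cy'])/p['fy']*d,d],-1)
P=(Q@M[:3,:3].T+M[:3,3])@rot(s['ee_rot']).T+s['tcp_pos']
im=im.astype(int); roi=(d>.05)&(P[...,2]>.026)&(P[...,2]<.06)&(P[...,0]>.40)&(P[...,0]<.65)&(P[...,1]>.05)&(P[...,1]<.27)
t=roi&(im.max(2)<75); b=roi&(im[...,0]-im[...,2]>50)
for k in (t,b):
    if k.sum()>5: print(k.sum(),cv2.minAreaRect((P[k][:,:2]*1000).astype(np.float32)),np.median(P[k],0))
for r in models.spot_point('wrist','blue_grip'): print(r)
E
```

```text
[ 0.31304369  0.38790681 -0.7676797   2.01033852  0.35073431  0.87400794
 -1.99372886] [0.47201019 0.13385127 0.1590557 ] [9.93777757e-01 1.11374550e-01 1.21481825e-03 6.19751494e-05] 4.175
344 ((478.6593017578125, 136.45143127441406), (38.6629638671875, 11.330445289611816), 12.470491409301758) [0.46830576 0.13435407 0.03721624]
3965 ((555.0008544921875, 153.77215576171875), (121.1334228515625, 111.09783172607422), 12.797555923461914) [0.57575538 0.15153476 0.0310988 ]
{'position': [0.4722, 0.1325, 0.0196], 'confidence': 0.66}
```

View pics/w1.png

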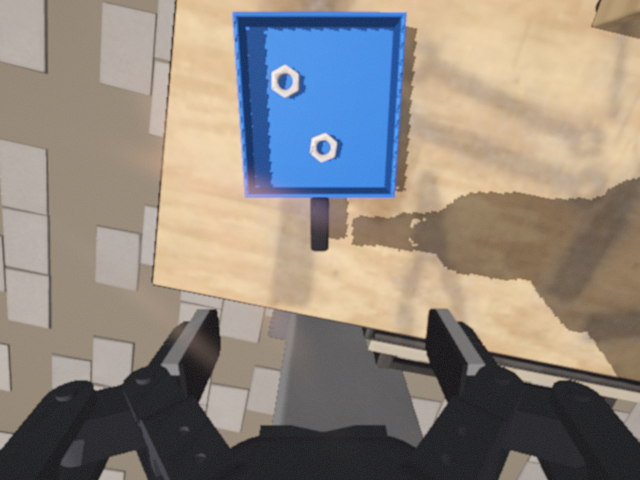

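The tray sits straight ahead, with its tab at pixel (320,225), centred between the fingers and aligned. Going down to grasp it.

Call:
send_rows(
  plan=[
    [[1,0,40],[0,0,0],1],
    [[0,0,40],[0,0,0],1],
    [[0,0,35],[0,0,0],1],
    [[0,0,20],[0,0,0],1],
    [[0,0,8],[0,0,0],1],
    [[0,0,0],[0,0,0],0.4],
    [[0,0,0],[0,0,0],0],
    [[0,0,0],[0,0,0],0],
    [[0,0,0],[0,0,0],0],
    [[0,0,0],[0,0,0],0],
    [[0,0,0],[0,0,0],0],
  ],
  squeeze=60,
)

```text
clock: 5.65
tcp_pos: [0.4728, 0.134, 0.0171]
ee_rot: [0.994, 0.111, 0.001, -0.0]
force: [-1.9, 0.5, 5.6]
opening: 0.0132
finger_force: 58.2
```

Call:
send_rows(
  plan=[
    [[0,0,0],[0,0,0.046],0],
    [[0,0,0],[0,0,0.046],0],
    [[0,0,0],[0,0,0.046],0],
    [[0,0,0],[0,0,0.047],0],
    [[0,10,0],[0,0,0],0],
    [[1,20,0],[0,0,0],0],
    [[1,25,0],[0,0,0],0],
    [[1,25,0],[0,0,0],0],
    [[1,25,0],[0,0,0],0],
    [[1,25,0],[0,0,0],0],
    [[1,25,0],[0,0,0],0],
    [[0,25,0],[0,0,0],0],
  ],
)

```text
clock: 7.15
tcp_pos: [0.4862, -0.0445, 0.0171]
ee_rot: [1.0, 0.019, 0.001, -0.001]
force: [1.0, 7.9, 5.5]
opening: 0.0131
finger_force: 59.6
```

Call:
send_rows(
  plan=[
    [[0,25,0],[0,0,0],0],
    [[0,22,0],[0,0,0],0],
    [[0,16,0],[0,0,0],0],
    [[0,10,0],[0,0,0],0],
    [[0,5,0],[0,0,0],0],
    [[0,0,0],[0,0,0],0],
    [[0,0,0],[0,0,0],0],
  ],
)

```text
clock: 8.02
tcp_pos: [0.489, -0.1226, 0.0171]
ee_rot: [1.0, 0.019, 0.001, -0.001]
force: [1.0, 6.2, 7.1]
opening: 0.013
finger_force: 59.8
```

```bash
cat > chk.py <<'E'
from h import *
import sys
s=get_state(); print(s['tcp_pos'],s['ee_rot'],s['clock'],s['opening'],s['force'])
im,d=cams.snapshot('top'); cv2.imwrite(f'pics/{sys.argv[1]}.png',im[110:340,240:500].repeat(2,0).repeat(2,1))
P=cloud('top',d); i=im.astype(int)
roi=(d>0)&(P[...,0]>.4)&(P[...,0]<.86)&(P[...,1]>-.24)&(P[...,1]<.02)&(P[...,2]<.066)
rect=lambda k:cv2.minAreaRect((P[k][:,:2]*1000).astype(np.float32))
b=roi&(i[...,0]-i[...,2]>50)
if b.sum()>20: print('blue',b.sum(),rect(b))
r=roi&(P[...,2]>.055)&(i[...,2]>130)&(P[...,0]>.63); print('riser',r.sum(),rect(r))
for c in('blue_tray','riser'): print(c,[(np.round(x['position'],3),round(x['confidence'],2)) for x in models.spot_point('top',c)])
E
python3 chk.py t2
```

```text
[ 0.48898837 -0.12256193  0.01705899] [ 9.99817058e-01  1.90785888e-02  1.14957690e-03 -7.32285018e-04] 8.025 0.01299860423751303 [0.95981826 6.17793579 7.05969589]
blue 2143 ((575.6114501953125, -119.06346130371094), (112.25167846679688, 109.10562896728516), 3.4403915405273438)
riser 8004 ((745.6268920898438, -114.9682388305664), (181.81980895996094, 194.54637145996094), 1.9909316301345825)
blue_tray [(array([ 0.577, -0.116,  0.001]), 0.79)]
riser [(array([ 0.746, -0.112, -0.002]), 0.9)]
```

View pics/t2.png

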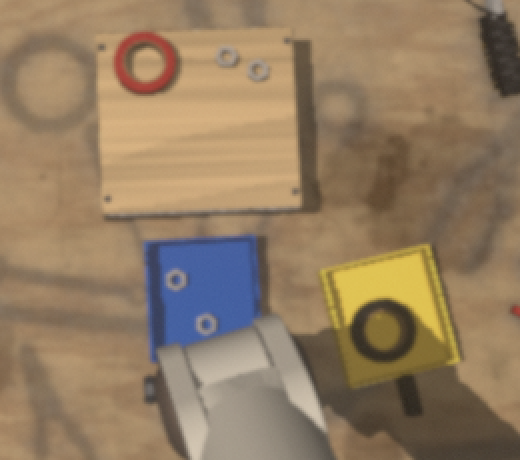

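The tray is at crop pixels (205,300), squarely in front of the riser, whose front edge is at row 215. There is about 25 mm of gap and it is centred within a few mm. Sliding it in gently.

Call:
send_rows(
  plan=[
    [[6,0,0],[0,0,0],0],
    [[10,0,0],[0,0,0],0],
    [[10,0,0],[0,0,0],0],
    [[10,0,0],[0,0,0],0],
    [[10,1,0],[0,0,0],0],
    [[10,1,0],[0,0,0],0],
    [[10,1,0],[0,0,0],0],
    [[6,0,0],[0,0,0],0],
  ],
)

```text
clock: 9.18
tcp_pos: [0.5603, -0.125, 0.0157]
ee_rot: [1.0, 0.018, -0.0, -0.0]
force: [1.7, -1.0, -4.3]
opening: 0.0132
finger_force: 60.1
```

```bash
python3 chk.py t3
```

```text
[ 0.56034835 -0.124976    0.01573389] [ 9.99837644e-01  1.80171099e-02 -2.31382563e-04 -1.26025291e-04] 9.175 0.013176999322188942 [ 1.65051192 -1.0390812  -4.31960596]
blue 357 ((645.1959228515625, -112.41902160644531), (42.21072006225586, 116.41986083984375), 28.645402908325195)
riser 7968 ((746.0541381835938, -114.86981201171875), (182.2399139404297, 194.39111328125), 2.0988736152648926)
blue_tray [(array([ 0.645, -0.121,  0.002]), 0.56)]
riser [(array([ 0.746, -0.114, -0.004]), 0.95)]
```

View pics/t3.png

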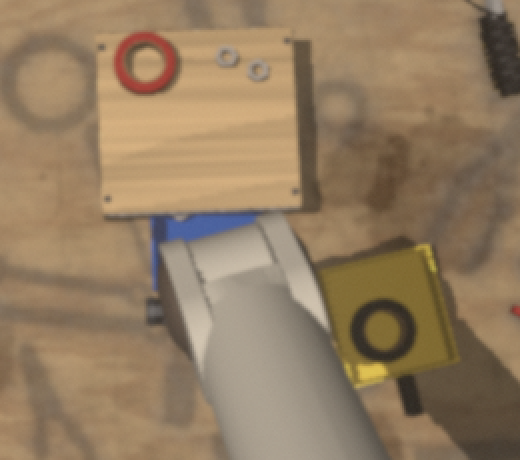

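About half of the tray is now under the board (blue visible around crop pixel (200,228)), nothing is touching and the forces are low. Sliding the last 72 mm.

Call:
send_rows(
  plan=[
    [[6,-1,0],[0,0,0],0],
    [[10,-1,0],[0,0,0],0],
    [[10,0,0],[0,0,0],0],
    [[10,0,0],[0,0,0],0],
    [[10,0,0],[0,0,0],0],
    [[10,0,0],[0,0,0],0],
    [[10,0,0],[0,0,0],0],
    [[6,0,0],[0,0,0],0],
    [[0,0,0],[0,0,0],0],
    [[0,0,0],[0,0,0],0],
  ],
)

```text
clock: 10.58
tcp_pos: [0.6312, -0.1201, 0.0161]
ee_rot: [1.0, 0.018, -0.0, 0.0]
force: [-1.1, -0.0, -4.0]
opening: 0.0128
finger_force: 60.1
```

```bash
python3 - <<'E'
from h import *
s=get_state(); print(s['tcp_pos'],s['ee_rot'],s['force'])
im,d=cams.snapshot('scene'); cv2.imwrite('pics/s4.png',im[180:340,180:460].repeat(2,0).repeat(2,1))
P=cloud('scene',d);i=im.astype(int)
b=(d>0)&(i[...,0]-i[...,2]>50)&(P[...,0]>.5)&(P[...,0]<.85)&(abs(P[...,1]+.115)<.1)&(P[...,2]<.05)
print(b.sum()); 
if b.sum(): print(np.percentile(P[b],[2,50,98],axis=0))
E
```

```text
[ 0.63122953 -0.12011212  0.01614661] [ 9.99830694e-01  1.83965029e-02 -3.90004725e-04  2.63277900e-05] [-1.13088371 -0.03033298 -3.9722035 ]
22
[[ 0.65164762 -0.15289785  0.00371247]
 [ 0.6547459  -0.09074306  0.03200162]
 [ 0.69988849 -0.06414833  0.03408218]]
```

View pics/s4.png

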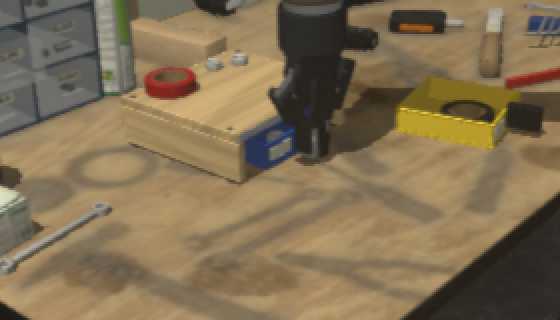

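The blue front wall (crop pixel (270,148)) lies flush with the riser edge, measured at about 3 mm off, with the tab outside. Releasing and lifting.

Call:
send_rows(
  plan=[
    [[0,0,0],[0,0,0],0.2],
    [[0,0,0],[0,0,0],0.4],
    [[0,0,0],[0,0,0],0.5],
    [[0,0,0],[0,0,0],0.5],
    [[0,0,-10],[0,0,0],0.5],
    [[0,0,-25],[0,0,0],0.5],
    [[0,0,-40],[0,0,0],0.5],
    [[-20,0,-40],[0,0,0],0.5],
    [[-40,0,-40],[0,0,0],0.5],
    [[-50,0,-20],[0,0,0],0.5],
    [[-50,0,0],[0,0,0],0.5],
    [[0,0,0],[0,0,0],0.5],
  ],
)

```text
clock: 12.12
tcp_pos: [0.4677, -0.1267, 0.1915]
ee_rot: [1.0, 0.018, -0.002, 0.001]
force: [0.7, 0.8, 0.2]
opening: 0.0424
finger_force: 0.0
```

```bash
python3 - <<'E'
from h import *
s=get_state(); p=cams.camera_params('wrist'); M=np.array(p['mount'])
im,d=cams.snapshot('wrist'); cv2.imwrite('pics/w5.png',im)
v,u=np.mgrid[0:480,0:640]
Q=np.stack([(u-p['cx'])/p['fx']*d,(v-p['cy'])/p['fy']*d,d],-1)
P=(Q@M[:3,:3].T+M[:3,3])@rot(s['ee_rot']).T+s['tcp_pos']
i=im.astype(int); roi=(d>.05)&(P[...,0]>.55)&(P[...,0]<.75)&(abs(P[...,1]+.115)<.1)
for n,k in(('tab',roi&(i.max(2)<75)&(P[...,2]>.028)&(P[...,2]<.048)),('blue',roi&(i[...,0]-i[...,2]>50)),('board',roi&(P[...,2]>.056)&(P[...,2]<.066))):
    print(n,k.sum(),k.sum()>5 and cv2.minAreaRect((P[k][:,:2]*1000).astype(np.float32)))
print('tab pt',models.spot_point('wrist','blue_grip')[:1])
cams.snapshot('top'); print(models.spot_point('top','yellow_tray')[:1])
print(s['force'],s['clock'])
E
```

```text
tab 385 ((620.2598876953125, -121.99690246582031), (11.647252082824707, 12.136147499084473), 2.827026605606079)
blue 0 False
board 0 False
tab pt []
[{'position': [0.5549, -0.3014, 0.0025], 'confidence': 0.57}]
[0.71433675 0.84785184 0.23435527] 12.125
```

View pics/w5.png

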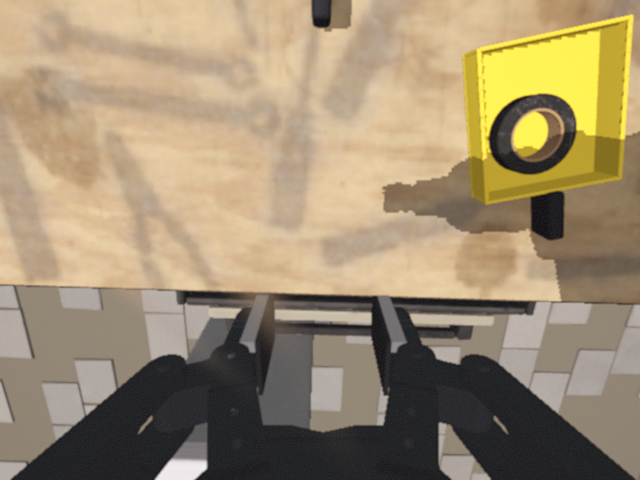

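The tab tip (pixel (320,12)) measures x = 0.614 m, which puts the tray within about 1 mm of flush and 3 mm of the middle. The yellow tray hasn't moved and the gripper is clear of everything.

```bash
python3 -c "
from plant import order; print(order.hand_in())"
```

```text
the job is handed in; nothing more can be done
None
```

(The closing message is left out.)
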